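Move four pocket knives from the bench rack to their fitted cradles

TASK

Move the row of four finished pocket knives from the bench rack to the presentation stand: each goes into the fitted cradle whose end chips match its handle colour, standing upright on its back as it stood in the rack, fully down in both notches and between the end stops, either way round. Leave the small tin of rivets between them standing where it is.

Things in the scene. Friction and masses are not known exactly. Their poses are not given: they have to be found in the camera images.
- knife_black: closed pocket knife, black horn handle between steel bolsters, 110 mm long, 16 thick, 26 high, standing on its flat back in the rack, blade spine up. Origin: centre of its underside; x along its length, y through its thickness, z up. Pinch it from above across its thickness at mid length; neighbours leave 48 mm between faces, so open the fingers only part way.
- knife_red: closed pocket knife, red bone handle between steel bolsters, 104 mm long, 16 thick, 26 high, standing on its flat back in the rack, blade spine up. Origin: centre of its underside; x along its length, y through its thickness, z up. Mass 110 g, all knives, +-25 %.
- knife_yellow: closed pocket knife, bright yellow handle between steel bolsters, 98 mm long, 16 thick, 26 high, standing on its flat back in the rack, blade spine up. Origin: centre of its underside; x along its length, y through its thickness, z up. All four knives are alike but for colour and length.
- knife_green: closed pocket knife, dark green handle between steel bolsters, 92 mm long, 16 thick, 26 high, standing on its flat back in the rack, blade spine up. Origin: centre of its underside; x along its length, y through its thickness, z up. Stands 10 mm proud of the rack's notch cheeks, as all do.
- cradle_black: fitted cradle with black end chips, fixed; end stops begin at x = +-62 mm. Blue base 172 x 61 mm, two brown cross rails, a grey stop with a black chip at each end. Origin: centre of the base's underside, 6 mm above the table; x along the knife, y across, z up. Knife's underside comes to rest on the notch floors at z = 22 mm.
- cradle_red: fitted cradle with red end chips, fixed; end stops begin at x = +-59 mm. Rails at x = +-23 to +-33 mm (46 mm free between for the fingers), each with one V notch at y = 0: 19 mm wide at its floor, 33 mm at its top, cheek tops at z = 38 mm. Otherwise as the black cradle, same origin and axes.
- cradle_yellow: fitted cradle with yellow end chips, fixed; end stops begin at x = +-56 mm. The four cradles stand side by side, 64 mm apart, in a dark wooden tray 190 x 280 mm, rim 14 mm high (the stand). Otherwise as the black cradle, same origin and axes.
- cradle_green: fitted cradle with green end chips, fixed; end stops begin at x = +-53 mm. End stops 26 mm high (chip top 28.5 mm), 20 mm thick; 7 mm play at each end of the knife. Otherwise as the black cradle, same origin and axes.
- rack: bench rack, fixed: oak board 130 x 256 x 8 mm with two brown notched rails along y at x = +-23 to +-33 mm (46 mm free between for the fingers) carrying the knives 64 mm apart, lengthwise along x. Notch floors 22 mm, cheek tops 38 mm above the table. Origin: centre of its underside.
- tin: small open aluminium tin of brass rivets, 46 mm across, 22 mm high, loose, standing on the table in the gap between rack and stand. Origin: centre of its underside. To be left alone.
Things that resemble listed ones, but are neither listed nor needed, are in the scene too. Leave any purple look-alike of the knife_yellow alone.

How it is judged:
At the end, for the whole second after the job is handed in: Each knife is in the cradle of its colour: within 11 mm of its centre, underside on the notch floor (within 4 mm), upright within 0.2 rad, in line with the cradle within 0.15 rad (either way round), and at rest (horizontal distance between knife_black and cradle_black below 0.011 m and z of knife_black in the frame of cradle_black between 0.018 and 0.026 m and angle between each of knife_black, knife_red, knife_yellow, knife_green's own z axis and vertical below 0.2 rad and angle between the x axis of knife_black and the x axis of cradle_black, either way round below 0.15 rad and linear speed of each of knife_black, knife_red, knife_yellow, knife_green below 0.02 m/s and horizontal distance between knife_red and cradle_red below 0.011 m and z of knife_red in the frame of cradle_red between 0.018 and 0.026 m and angle between the x axis of knife_red and the x axis of cradle_red, either way round below 0.15 rad and horizontal distance between knife_yellow and cradle_yellow below 0.011 m and z of knife_yellow in the frame of cradle_yellow between 0.018 and 0.026 m and angle between the x axis of knife_yellow and the x axis of cradle_yellow, either way round below 0.15 rad and horizontal distance between knife_green and cradle_green below 0.011 m and z of knife_green in the frame of cradle_green between 0.018 and 0.026 m and angle between the x axis of knife_green and the x axis of cradle_green, either way round below 0.15 rad); the robot touches nothing.
It fails at once if the tin of rivets is shoved by more than 20 mm or tipped by more than 0.3 rad (distance of tin from where it was at the start of the episode above 0.02 m or angle between tin's own z axis and vertical above 0.3 rad).
It also fails if it takes over 112 s, if anything falls off the work surface, if the arm or the gripper's body presses on something with over 40 N, if the wrist force passes 120 N, or if a joint passes its speed limit or range.

ROBOT

A 7-joint arm with a two-finger parallel gripper is mounted at the origin on the work surface. World frame = base frame: x ahead of the robot, y to its left, z up, the work surface at z = 0. Lengths are in m, angles in rad, forces in N, time in s.
With the tool pointing down it reaches from about 0.4 to 0.875 m from the base axis. Payload 6.5 kg.
Tool frame: the origin (TCP) lies at the very end of the fingers, on their centre line; the grasp point (between the pads) lies manip.grip_point_offset behind it (manip.grip_point_offset is the distance from the TCP to the grasp point, in m); z points along the fingers, y is the line along which they close (so a half turn about z gives the same grasp; the last joint's range is limited). The gripper opens to 88 mm and grips with 3 to 60 N. Pads are 18 mm wide; open, the fingers measure 123 mm over their backs; the gripper's body (75 mm by 187 mm) begins 45 mm behind the grasp point.
Start: joints at [-1.308, 0.536, -0.004, 1.538, 0.003, 1.067, -0.071], TCP at [0.21, 0.615, 0.239] pointing down, gripper open.
Joint ranges: [-2.7, 2.7], [-0.37, 2.16], [-1.27, 1.26], [0.24, 2.4], [-1.31, 4.45], [0.19, 1.91], [-2.76, 2.76]. Speed limits (rad/s): [2.39, 2.39, 3.14, 3.14, 3.14, 3.14, 3.14].

INTERFACE

Orientations are given as a unit quaternion [x, y, z, w].
In Python, from station import manip, read_camera, order gives the robot as it stands.
- The arm moves only by the tool drive_tool, never from a script. Its argument "deltas" is a list of rows, each a list of 3 entries, a list of its own where there are three numbers: the opening, from 0 (shut) to 1 (fully open), then the shift along the world's x, y, z each as a share of 0.3 m, from -1 to 1, then the turn about the world's z as a share of 120 degrees, from -1 to 1. A call has 1 to 12 rows; each row is the pose to reach, as a shift and turn from the pose commanded when the call began; what a row does not reach only later rows make up. A row lasts 1/10 s, in which the tool goes at most 50 mm and 8.59 degrees, less where a joint would pass 70% of its speed; a pose out of reach is approached as far as the arm can. A call with a number of a shift or a turn outside -1 to 1 is refused whole. A call with a gripper value outside its range is refused whole. The fingers move at their own pace and stop on an object; "newtons" is the grip in N (left out, the last holds). Time passes only in rows, so rows that repeat a pose let the fingers close. It gives the time, the measured TCP pose, the force, the opening and the grip force at its end, in the units of the state.
- manip.sense(): the state, without advancing time (a new reading comes with each control period).
- read_camera(name): name is "scene" or "top"; returns a dict with "frame" (400x640x3 uint8, blue, green, red), "fx", "fy", "cx", "cy" (pixels), "dist" ([k1, k2, p1, p2, k3] as OpenCV has them; the pictures are not rectified), "extrinsics" (4x4, takes a point from camera to world coordinates). Camera axes: x right, y up, looking along -z (the intrinsics and any distortion apply to the point x, -y, -z); pixel columns grow to the right and rows downward; lengths in m; the calibration is good to about 2 mm. A picture is of the moment at which its call begins. There is no depth.
- order.hand_in(): hands the job in; it is judged then, once.
The state is a dict: "time": time; "joint_positions": joint angles; "qvel": joint speeds; "joint_torque": joint torques, N m; "tcp_pos": TCP position; "eef_rot": TCP orientation; "contact_force": force on the tool from outside, world axes, zero at the start; "wrist_torque": the same for the moment, N m; "gripper_width": finger opening in m; "grasp_force": force on a finger pad.
Only numpy, scipy, OpenCV 4.12 (cv2) and the standard library are available. Lean on these libraries where they do the work, as an engineer would, in place of code of your own. Each camera call takes 0.05 s, during which the arm holds its last target. There are 200 camera calls.

## Working session

There is one attempt and no reset: what is moved stays moved. The work goes in short steps, Python scripts to look and compute and a tool call to move; the robot and the scene stay as the last step left them, time stands still between calls to the robot, and variables do not carry over. Pictures are saved under pics/ and viewed, at most 14 in all, crops included, and the job is handed in when it is done.

Besides the shell and the picture viewer there is one more tool, called after "Request:" in YAML: its name, and indented under it one key for each argument. drive_tool: Moves the arm, as the interface text tells. Its arguments: {"type":"object","properties":{"deltas":{"type":"array"},"newtons":{"type":"number"}},"required":["deltas"]}

```bash
mkdir -p pics; ls; python3 - <<'E'
from station import manip, read_camera
import cv2
print(manip.grip_point_offset); s=manip.sense(); print({k:s[k] for k in('time','tcp_pos','eef_rot','gripper_width')})
for n in('scene','top'):
    c=read_camera(n); cv2.imwrite(f'pics/{n}0.png',c['frame']); print(n,c['fx'],c['fy'],c['cx'],c['cy'],c['dist'],c['extrinsics'])
E
```

```text
pics
0.0187
{'time': 0.0, 'tcp_pos': array([0.20969442, 0.61459563, 0.23784169]), 'eef_rot': array([ 1.63621764e-01,  9.86522757e-01, -8.72228443e-04, -8.69623848e-05]), 'gripper_width': 0.08827763723261262}
scene 366.8387387769868 366.8387387769868 316.4314475146568 196.15335415162042 [-0.07436822  0.          0.          0.          0.        ] [[ 0.40018265 -0.72279478  0.56340177  0.91791095]
 [ 0.91641691  0.31952422 -0.2410069  -0.20838896]
 [-0.00582198  0.61275768  0.79024941  0.74751095]
 [ 0.          0.          0.          1.        ]]
top 403.1304693237919 403.1304693237919 327.2322699057272 191.3741779326856 [0.00642324 0.         0.         0.         0.        ] [[ 0.02499794  0.99051524 -0.13510985  0.31090003]
 [-0.99959203  0.02663404  0.01031512  0.01439861]
 [ 0.01381581  0.13479687  0.99077693  0.99342303]
 [ 0.          0.          0.          1.        ]]
```

View pics/top0.png

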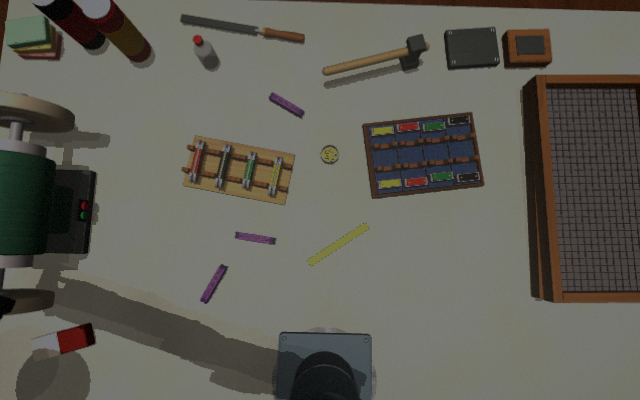

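View pics/scene0.png

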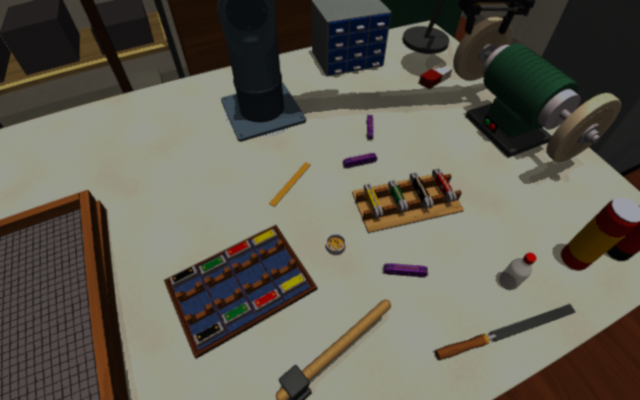

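The top view shows the rack at about (240,170), its knives from left to right red (198,160), black (224,167), green (250,171) and yellow (275,176). The stand is at (423,155), with chips from left to right yellow, red, green and black. The tin is at (329,154).

Things that could be mistaken for the targets:
- Purple knives at (287,104), (255,238) and (213,284).
- The yellow ruler at (338,245).
- The red/white box at (65,340).

The knives I want are the four standing in the rack.

```bash
cat > h.py <<'E'
import numpy as np, cv2
from station import manip, read_camera, order
def ray(c,uv,z):
    K=np.array([[c['fx'],0,c['cx']],[0,c['fy'],c['cy']],[0,0,1]])
    p=cv2.undistortPoints(np.array(uv,float).reshape(-1,1,2),K,np.array(c['dist'],float)).reshape(-1,2)
    E=np.array(c['extrinsics']); d=np.c_[p[:,0],-p[:,1],-np.ones(len(p))]@E[:3,:3].T; o=E[:3,3]
    return o+d*((z-o[2])/d[:,2])[:,None]
def proj(c,P):
    E=np.array(c['extrinsics']); q=(np.array(P,float).reshape(-1,3)-E[:3,3])@E[:3,:3]
    K=np.array([[c['fx'],0,c['cx']],[0,c['fy'],c['cy']],[0,0,1]])
    q[:,1:]*=-1
    return cv2.projectPoints(q,np.zeros(3),np.zeros(3),K,np.array(c['dist'],float))[0].reshape(-1,2)
RNG={'red':[(0,120,50),(8,255,255)],'yellow':[(24,120,70),(36,255,255)],'green':[(45,90,25),(85,255,255)]}
def blobs(c,col,roi,amin=12):
    x0,y0,x1,y1=roi; h=cv2.cvtColor(c['frame'][y0:y1,x0:x1],cv2.COLOR_BGR2HSV)
    m=cv2.inRange(h,*RNG[col])
    if col=='red': m|=cv2.inRange(h,(172,120,50),(180,255,255))
    out=[]
    for k in cv2.findContours(m,cv2.RETR_EXTERNAL,cv2.CHAIN_APPROX_NONE)[0]:
        r=cv2.minAreaRect(k)
        if len(k)>=amin: out.append((np.round(np.array(r[0])+[x0,y0],1),np.round(r[1],1),len(k)))
    return out
E
python3 - <<'E'
from h import *
c=read_camera('top'); f=c['frame']
a=cv2.resize(f[125:215,175:305],None,fx=6,fy=6,interpolation=cv2.INTER_CUBIC)[:, :780]
b=cv2.resize(f[105:205,355:490],None,fx=5.5,fy=5.5,interpolation=cv2.INTER_CUBIC)
a=cv2.convertScaleAbs(a,alpha=1.6);b=cv2.convertScaleAbs(b,alpha=1.6)
cv2.imwrite('pics/rack.png',a);cv2.imwrite('pics/stand.png',b)
for col in RNG:
    print(col,'knife',[(p,s,ray(c,p,.046)[0,:2].round(4)) for p,s,n in blobs(c,col,(180,130,300,205))])
    print(col,'chips',[(p,s,ray(c,p,.0345)[0,:2].round(4)) for p,s,n in blobs(c,col,(360,110,490,200))])
E
```

```text
red knife [(array([198. , 160.5]), array([ 2.2, 23.8]), array([0.5061, 0.3145])), (array([193.4, 159.6]), array([ 2.2, 23.8]), array([0.508 , 0.3255]))]
red chips [(array([416. , 181.3]), array([ 6.4, 18.4]), array([ 0.472 , -0.2094])), (array([407.9, 126.3]), array([ 6.3, 18.2]), array([ 0.6086, -0.19  ]))]
yellow knife [(array([276.7, 174.9]), array([ 2.2, 20.8]), array([0.4764, 0.1258])), (array([272.1, 174.4]), array([ 2.3, 21.6]), array([0.4773, 0.1368]))]
yellow chips [(array([389.6, 183. ]), array([ 6.3, 17.7]), array([ 0.4661, -0.1455])), (array([382.2, 130.1]), array([ 6.1, 18.2]), array([ 0.5971, -0.1267]))]
green knife [(array([250.6, 169.1]), array([ 2. , 18.4]), array([0.4887, 0.1884])), (array([246. , 168.4]), array([ 1.9, 17.7]), array([0.4901, 0.1995]))]
green chips [(array([441.2, 175.9]), array([ 6. , 18.1]), array([ 0.4869, -0.2706])), (array([433.9, 125.7]), array([ 5.6, 18. ]), array([ 0.6119, -0.2542]))]
```

View pics/rack.png

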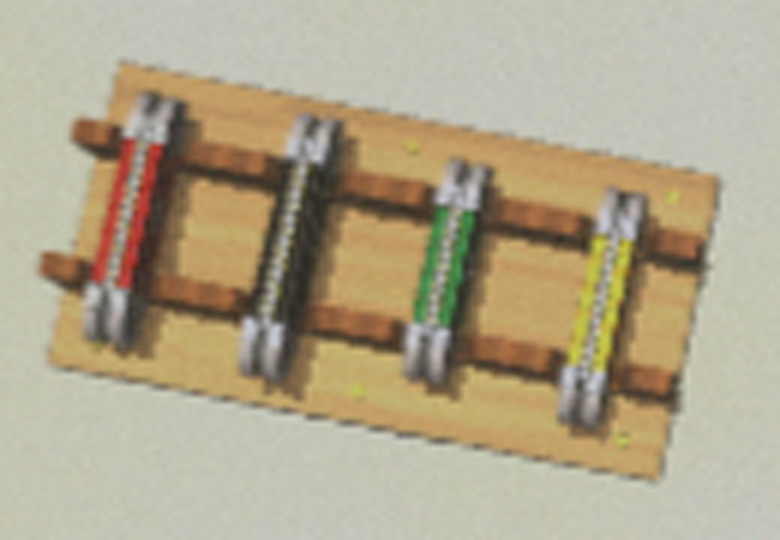

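View pics/stand.png

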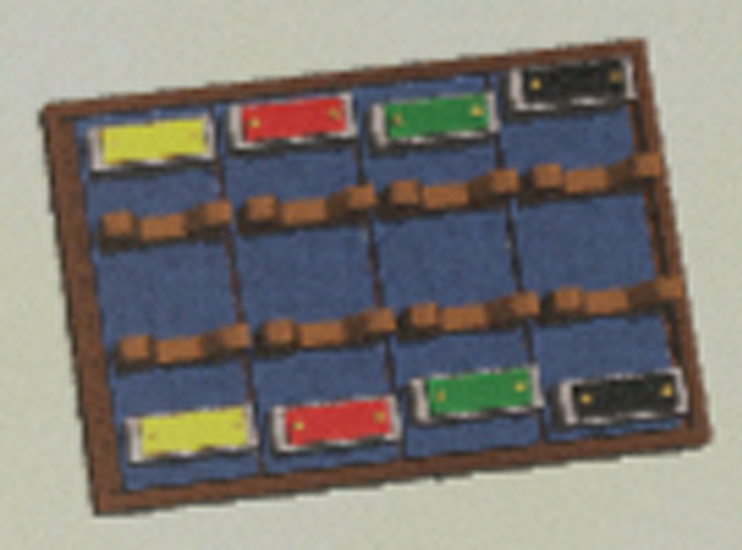

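The rack crop shows four knives: red around crop (126,213), black (284,240), green (446,268) and yellow (600,305). All of them have bolsters. The stand crop shows the chips from left to right as yellow, red, green, black, which matches the list. I still need the rack yaw and the black knife and tin positions.

```bash
python3 - <<'E'
from h import *
c=read_camera('top')
P=np.array([(120,62),(718,178),(660,480),(50,362)])/6-.4+[175,125]
w=ray(c,P,.008); print(w[:,:2].round(4),w.mean(0)[:2])
for a,b in((1,0),(2,3)): d=w[b]-w[a]; print(np.degrees(np.arctan2(-d[0],d[1])))
for a,b in((3,0),(2,1)): d=w[a*0+b]-w[a]; print(np.degrees(np.arctan2(d[1],d[0])))
q=lambda p,z:ray(c,np.array(p)/6-.4+[175,125],z)[0,:2].round(4)
print('black',q((284,240),.047),q((282,242),.047))
print('blackchips',[ray(c,np.array(p)/5.5-.4+[355,105],.0345)[0,:2].round(4) for p in((576,82),(626,397))])
print('tin',ray(c,(329.5,154),.02))
E
```

```text
[[0.5788 0.3394]
 [0.5365 0.0887]
 [0.4097 0.1078]
 [0.4517 0.3592]] [0.49418622 0.22377301]
-9.580044770051359
-9.481464077070683
-8.855572878019947
-8.583816245327789
black [0.4975 0.2568] [0.4967 0.2576]
blackchips [array([ 0.6295, -0.3173]), array([ 0.4865, -0.3366])]
tin [[0.53686637 0.00099571 0.02      ]]
```

Request:
drive_tool:
  deltas:
    - [0.52,[0.55,-1,0],0.08]
    - [0.52,[0.55,-1,0],0.08]
    - [0.52,[0.55,-1,0],0.08]
    - [0.52,[0.55,-1,0],0.08]
    - [0.52,[0.55,-1,0],0.08]
    - [0.52,[0.55,-1,0],0.08]
    - [0.52,[0.55,-1,0],0.08]
    - [0.52,[0.55,-1,0],0.08]
    - [0.52,[0.55,-1,0],0.08]
    - [0.52,[0.55,-1,0],0.08]
  newtons: 20

```text
time: 1.2
tcp_pos: [0.3742, 0.3164, 0.2387]
eef_rot: [0.08, 0.997, 0.0, -0.0]
contact_force: [-0.3, 0.2, -0.1]
gripper_width: 0.0461
grasp_force: 0.0
```

Request:
drive_tool:
  deltas:
    - [0.52,[0.34,-0.615,-0.463],0]
    - [0.52,[0.34,-0.615,-0.463],0]
    - [0.52,[0.34,-0.615,-0.463],0]
    - [0.52,[0.34,-0.615,-0.463],0]
    - [0.52,[0.34,-0.615,-0.463],0]
    - [0.52,[0.34,-0.615,-0.463],0]
    - [0.52,[0.34,-0.615,-0.463],0]
    - [0.52,[0.34,-0.615,-0.463],0]
    - [0.52,[0.34,-0.615,-0.463],0]

```text
time: 2.1
tcp_pos: [0.4768, 0.1332, 0.1006]
eef_rot: [0.079, 0.997, 0.001, 0.001]
contact_force: [0.6, 0.0, 0.3]
gripper_width: 0.0459
grasp_force: 0.0
```

```bash
cat > look.py <<'E'
from h import *
import sys
n,x0,y0,x1,y1,o=sys.argv[1:]; x0,y0,x1,y1=map(int,(x0,y0,x1,y1))
c=read_camera(n); s=manip.sense(); print(s['time'],s['tcp_pos'].round(4),s['gripper_width'])
f=c['frame'][y0:y1,x0:x1]; k=min(780/f.shape[1],580/f.shape[0])
cv2.imwrite(o,cv2.convertScaleAbs(cv2.resize(f,None,fx=k,fy=k,interpolation=cv2.INTER_CUBIC),alpha=1.6))
print('scale',k,'tcp px',proj(c,s['tcp_pos']))
E
python3 look.py scene 320 130 480 250 pics/s1.png
```

```text
2.15 [0.4768 0.1329 0.1006] 0.04594048728765203
scale 4.833333333333333 tcp px [[377.28694278 182.48323137]]
```

View pics/s1.png

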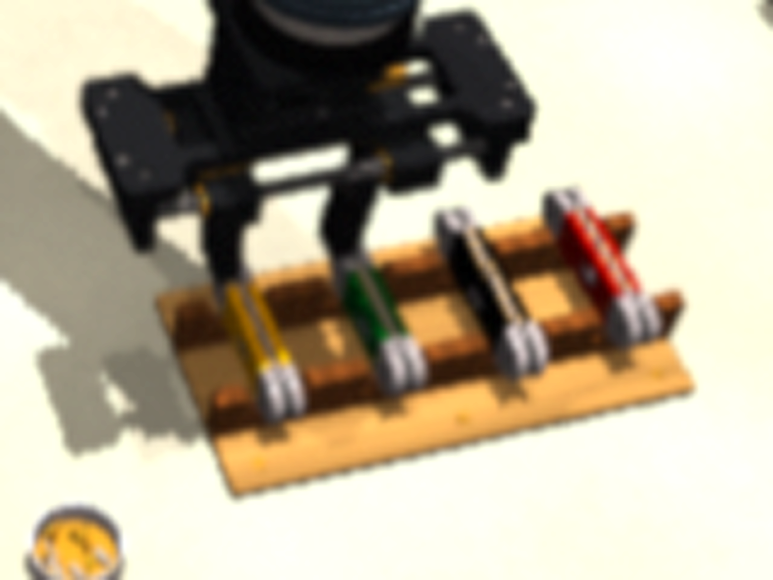

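The gripper hovers at crop (285,270). The yellow knife's handle centre is at crop (258,325), which is scene pixel (373,197). I'll cross-check the knife centres from the scene view.

```bash
python3 - <<'E'
from h import *
c=read_camera('scene')
cv=lambda p:ray(c,np.array(p)/4.8333-.4+[320,130],.048)[0,:2].round(4)
# spine line between handle ends, on top
for n,a,b in(('yellow',(240,285),(280,372)),('green',(362,266),(400,340)),('black',(470,236),(516,328)),('red',(580,214),(625,297))):
    print(n,cv(a),cv(b),cv(np.array([a,b]).mean(0)))
E
```

```text
yellow [0.45   0.1329] [0.5061 0.1245] [0.4786 0.1286]
green [0.4643 0.1963] [0.5131 0.1889] [0.4891 0.1926]
black [0.4696 0.2587] [0.5303 0.2464] [0.5006 0.2524]
red [0.4803 0.3209] [0.5363 0.3091] [0.5088 0.3148]
```

Request:
drive_tool:
  deltas:
    - [0.52,[0.003,-0.003,-0.1],0]
    - [0.52,[0.003,-0.003,-0.18],0]
    - [0.52,[0.003,-0.003,-0.24],0]
    - [0.52,[0.003,-0.003,-0.267],0]
    - [0.52,[0.003,-0.003,-0.267],0]
    - [0.52,[0.003,-0.003,-0.267],0]
    - [0,[0.003,-0.003,-0.267],0]
    - [0,[0.003,-0.003,-0.267],0]
    - [0,[0.003,-0.003,-0.267],0]
    - [0,[0.003,-0.003,-0.267],0]
    - [0,[0.003,-0.003,-0.267],0]
    - [0,[0.003,-0.003,-0.267],0]
  newtons: 20

```text
time: 3.4
tcp_pos: [0.478, 0.1298, 0.02]
eef_rot: [0.081, 0.997, 0.0, 0.0]
contact_force: [-0.9, -0.6, 4.1]
gripper_width: 0.0154
grasp_force: 20.0
```

Request:
drive_tool:
  deltas:
    - [0,[0,0,0.1],0]
    - [0,[0,0,0.22],0]
    - [0,[0,0,0.333],0]
    - [0,[0.09,-0.3,0.333],0.144]
    - [0,[0.13,-0.5,0.333],0.144]
    - [0,[0.17,-0.7,0.333],0.144]
    - [0,[0.179,-0.886,0.333],0.144]
    - [0,[0.179,-0.886,0.333],0.144]
    - [0,[0.179,-0.886,0.333],0.144]
    - [0,[0.179,-0.886,0.333],0.144]
    - [0,[0.179,-0.886,0.333],0.144]
    - [0,[0.179,-0.886,0.333],0.144]

```text
time: 4.6
tcp_pos: [0.5312, -0.1342, 0.1193]
eef_rot: [-0.071, 0.997, 0.001, -0.0]
contact_force: [-0.5, 0.5, -2.0]
gripper_width: 0.016
grasp_force: 20.0
```

```bash
python3 look.py scene 150 160 330 355 pics/s2.png
```

```text
4.65 [ 0.5313 -0.1341  0.1194] 0.015554320879253592
scale 2.9743589743589745 tcp px [[274.93680899 237.02618401]]
```

View pics/s2.png

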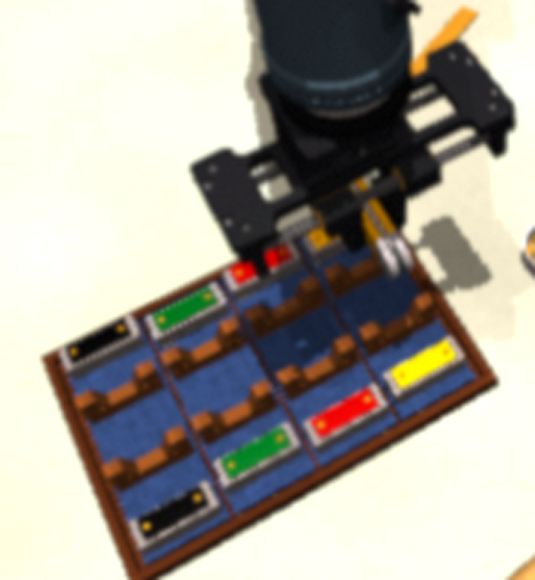

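The gripper carries the yellow knife level, with its near bolster at crop (395,255) above the yellow cradle. The stand's near chips sit at crop (423,363) yellow, (345,413) red, (257,453) green and (173,513) black. I'll check the cradle centres numerically from the scene view.

```bash
python3 - <<'E'
from h import *
c=read_camera('scene'); c['frame']=cv2.imread('pics/scene0.png')
for col in RNG:
    r=[ray(c,p,.0345)[0,:2] for p,s,n in blobs(c,col,(160,225,320,350),20)]
    print(col,np.round(r,4).tolist(),np.mean(r,0).round(4))
E
```

```text
red [[0.6088, -0.1914], [0.472, -0.211]] [ 0.5404 -0.2012]
yellow [[0.5967, -0.1286], [0.4661, -0.1475]] [ 0.5314 -0.1381]
green [[0.6115, -0.2556], [0.4866, -0.2738]] [ 0.549  -0.2647]
```

Request:
drive_tool:
  deltas:
    - [0,[0,-0.003,0],0]
    - [0,[0,-0.003,-0.1],0]
    - [0,[0,-0.003,-0.18],0]
    - [0,[0,-0.003,-0.24],0]
    - [0,[0,-0.003,-0.28],0]
    - [0,[0,-0.003,-0.31],0]
    - [0,[0,-0.003,-0.31],0]
    - [0,[0,-0.003,-0.31],0]
    - [0.2,[0,-0.003,-0.31],0]
    - [0.45,[0,-0.003,-0.31],0]
    - [0.45,[0,-0.003,-0.31],0]
    - [0.45,[0,-0.003,-0.31],0]

```text
time: 5.9
tcp_pos: [0.5317, -0.137, 0.0269]
eef_rot: [-0.07, 0.998, -0.0, 0.0]
contact_force: [-0.3, 0.2, 0.3]
gripper_width: 0.0386
grasp_force: 0.0
```

Request:
drive_tool:
  deltas:
    - [0.45,[0,0,0.1],0]
    - [0.45,[0,0,0.22],0]
    - [0.45,[0,0,0.31],0]
    - [0.52,[-0.03,0.2,0.31],-0.144]
    - [0.52,[-0.06,0.4,0.31],-0.144]
    - [0.52,[-0.09,0.6,0.31],-0.144]
    - [0.52,[-0.12,0.8,0.31],-0.144]
    - [0.52,[-0.142,1,0.31],-0.144]
    - [0.52,[-0.142,1,0.31],-0.144]
    - [0.52,[-0.142,1,0.31],-0.144]

```text
time: 6.9
tcp_pos: [0.4873, 0.1714, 0.1198]
eef_rot: [0.075, 0.997, 0.002, -0.0]
contact_force: [-1.0, -0.3, 0.1]
gripper_width: 0.046
grasp_force: 0.0
```

Request:
drive_tool:
  deltas:
    - [0.52,[0,0.1,0],0]
    - [0.52,[0,0.1,0],0]
    - [0.52,[0,0.1,0],0]
    - [0.52,[0,0.1,-0.12],0]
    - [0.52,[0,0.1,-0.22],0]
    - [0.52,[0,0.1,-0.3],0]
    - [0.52,[0,0.1,-0.333],0]
    - [0.52,[0,0.1,-0.333],0]
    - [0.52,[0,0.1,-0.333],0]

```text
time: 7.8
tcp_pos: [0.4896, 0.1926, 0.0205]
eef_rot: [0.081, 0.997, 0.0, 0.0]
contact_force: [-0.7, 0.0, -0.3]
gripper_width: 0.0461
grasp_force: 0.0
```

```bash
python3 look.py top 170 110 490 210 pics/t3.png
```

```text
7.85 [0.4899 0.1929 0.0208] 0.04588673728315273
scale 2.4375 tcp px [[250.59371908 170.55342368]]
```

View pics/t3.png

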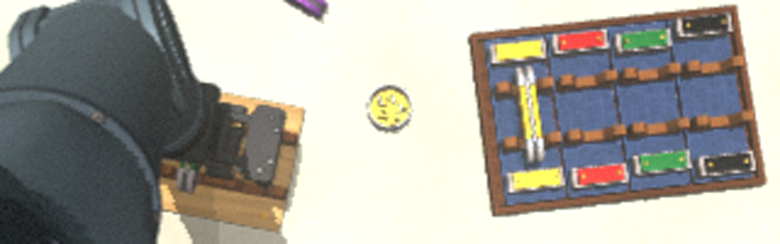

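The yellow knife sits in the yellow cradle at crop (530,112), between both chips and in line. The tin at crop (388,108) is untouched. Next I grip green.

Request:
drive_tool:
  deltas:
    - [0,[0,0,0],0]
    - [0,[0,0,0],0]
    - [0,[0,0,0],0]
    - [0,[0,0,0],0]
    - [0,[0,0,0],0]
    - [0,[0,0,0.1],0]
    - [0,[0,0,0.22],0]
    - [0,[0,0,0.333],0]
    - [0,[0.03,-0.2,0.333],0.05]
    - [0,[0.06,-0.35,0.333],0.1]
    - [0,[0.1,-0.5,0.333],0.144]
    - [0,[0.1,-0.5,0.333],0.144]
  newtons: 20

```text
time: 9.05
tcp_pos: [0.5199, 0.0342, 0.1198]
eef_rot: [-0.066, 0.998, -0.002, 0.0]
contact_force: [0.1, -0.9, -1.0]
gripper_width: 0.0157
grasp_force: 20.0
```

Request:
drive_tool:
  deltas:
    - [0,[0.03,-0.2,0],0]
    - [0,[0.06,-0.4,0],0]
    - [0,[0.08,-0.6,0],0]
    - [0,[0.1,-0.8,0],0]
    - [0,[0.1,-0.95,0],0]
    - [0,[0.1,-1,0],0]
    - [0,[0.1,-1,0],0]
    - [0,[0.1,-1,0],0]
    - [0,[0.1,-1,0],0]

```text
time: 9.95
tcp_pos: [0.549, -0.2546, 0.1192]
eef_rot: [-0.071, 0.997, 0.001, -0.0]
contact_force: [-0.2, -0.8, -0.8]
gripper_width: 0.0158
grasp_force: 20.0
```

Request:
drive_tool:
  deltas:
    - [0,[0,-0.022,0],0]
    - [0,[0,-0.022,0],0]
    - [0,[0,-0.022,-0.1],0]
    - [0,[0,-0.022,-0.18],0]
    - [0,[0,-0.022,-0.24],0]
    - [0,[0,-0.022,-0.28],0]
    - [0,[0,-0.022,-0.31],0]
    - [0,[0,-0.022,-0.31],0]
    - [0,[0,-0.022,-0.31],0]
    - [0.2,[0,-0.022,-0.31],0]
    - [0.45,[0,-0.022,-0.31],0]
    - [0.45,[0,-0.022,-0.31],0]

```text
time: 11.15
tcp_pos: [0.5492, -0.2636, 0.0271]
eef_rot: [-0.07, 0.998, -0.0, 0.0]
contact_force: [1.0, 0.2, -0.2]
gripper_width: 0.0313
grasp_force: 0.0
```

Request:
drive_tool:
  deltas:
    - [0.45,[0,0,0],0]
    - [0.45,[0,0,0.1],0]
    - [0.45,[0,0,0.22],0]
    - [0.45,[0,0,0.31],0]
    - [0.52,[-0.03,0.2,0.31],-0.05]
    - [0.52,[-0.06,0.4,0.31],-0.1]
    - [0.52,[-0.1,0.6,0.31],-0.144]
    - [0.52,[-0.12,0.8,0.31],-0.144]
    - [0.52,[-0.15,1,0.31],-0.144]
    - [0.52,[-0.15,1,0.31],-0.144]

```text
time: 12.15
tcp_pos: [0.5039, 0.035, 0.1199]
eef_rot: [0.081, 0.997, 0.0, 0.0]
contact_force: [0.3, 0.6, 1.4]
gripper_width: 0.0456
grasp_force: 0.0
```

Request:
drive_tool:
  deltas:
    - [0.52,[-0.019,0.2,0],0]
    - [0.52,[-0.019,0.4,0],0]
    - [0.52,[-0.019,0.6,0],0]
    - [0.52,[-0.019,0.729,0],0]
    - [0.52,[-0.019,0.729,0],0]
    - [0.52,[-0.019,0.729,0],0]
    - [0.52,[-0.019,0.729,-0.12],0]
    - [0.52,[-0.019,0.729,-0.22],0]
    - [0.52,[-0.019,0.729,-0.3],0]
    - [0.52,[-0.019,0.729,-0.333],0]
    - [0.52,[-0.019,0.729,-0.333],0]
    - [0.52,[-0.019,0.729,-0.333],0]

```text
time: 13.35
tcp_pos: [0.4994, 0.2514, 0.0206]
eef_rot: [0.081, 0.997, 0.0, 0.001]
contact_force: [-0.4, 0.3, -0.0]
gripper_width: 0.046
grasp_force: 0.0
```

Request:
drive_tool:
  deltas:
    - [0,[0,0,0],0]
    - [0,[0,0,0],0]
    - [0,[0,0,0],0]
    - [0,[0,0,0],0]
    - [0,[0,0,0],0]
    - [0,[0,0,0.1],0]
    - [0,[0,0,0.22],0]
    - [0,[0,0,0.333],0]
    - [0,[0.03,-0.2,0.333],0.05]
    - [0,[0.06,-0.35,0.333],0.1]
    - [0,[0.1,-0.5,0.333],0.144]
    - [0,[0.1,-0.5,0.333],0.144]
  newtons: 20

```text
time: 14.55
tcp_pos: [0.5298, 0.0921, 0.1196]
eef_rot: [-0.066, 0.998, -0.003, -0.0]
contact_force: [0.4, -0.9, -0.6]
gripper_width: 0.0159
grasp_force: 20.0
```

Request:
drive_tool:
  deltas:
    - [0,[0.03,-0.2,0],0]
    - [0,[0.06,-0.4,0],0]
    - [0,[0.08,-0.6,0],0]
    - [0,[0.099,-0.8,0],0]
    - [0,[0.099,-0.95,0],0]
    - [0,[0.099,-1,0],0]
    - [0,[0.099,-1,0],0]

```text
time: 15.25
tcp_pos: [0.5565, -0.2077, 0.1197]
eef_rot: [-0.064, 0.998, -0.003, -0.001]
contact_force: [0.1, 0.4, -0.9]
gripper_width: 0.0157
grasp_force: 20.0
```

Request:
drive_tool:
  deltas:
    - [0,[0,-0.15,0],0]
    - [0,[0,-0.3,0],0]
    - [0,[0,-0.4,0],0]
    - [0,[0,-0.439,0],0]
    - [0,[0,-0.439,0],0]
    - [0,[0,-0.439,0],0]
    - [0,[0,-0.439,0],0]
    - [0,[0,-0.439,0],0]
    - [0,[0,-0.439,0],0]

```text
time: 16.15
tcp_pos: [0.5587, -0.3287, 0.1197]
eef_rot: [-0.071, 0.997, 0.0, 0.0]
contact_force: [0.1, 0.0, -0.5]
gripper_width: 0.0159
grasp_force: 20.0
```

```bash
python3 look.py top 350 70 510 200 pics/t4.png; python3 look.py scene 150 160 330 355 pics/s4.png
```

```text
16.2 [ 0.5586 -0.329   0.1197] 0.015731568243581014
scale 4.461538461538462 tcp px [[478.07191681 138.42492404]]
16.25 [ 0.5585 -0.3293  0.1197] 0.015805911893020982
scale 2.9743589743589745 tcp px [[180.94311322 284.44900558]]
```

View pics/s4.png

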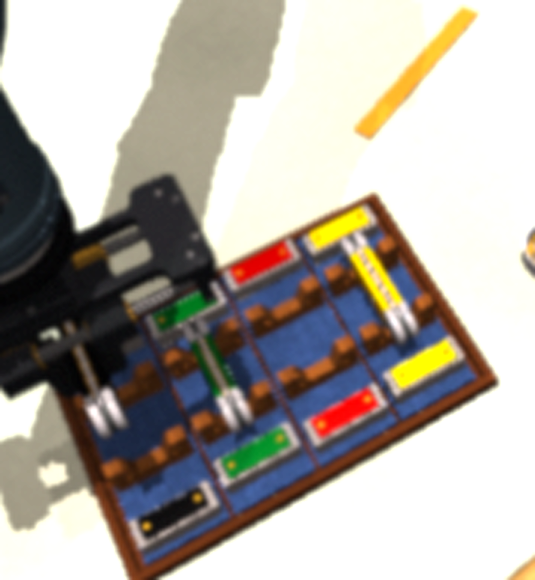

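The yellow knife (crop 380,285) and green knife (crop 215,375) are seated between their chips. The black knife is held over the black cradle with its near bolster at crop (103,412). I'll settle it and lower part way.

Request:
drive_tool:
  deltas:
    - [0,[0,0.01,-0.1],0]
    - [0,[0,0.01,-0.18],0]
    - [0,[0,0.01,-0.18],0]
    - [0,[0,0.01,-0.18],0]
    - [0,[0,0.01,-0.18],0]

```text
time: 16.75
tcp_pos: [0.5593, -0.3276, 0.0671]
eef_rot: [-0.07, 0.998, -0.001, 0.001]
contact_force: [0.1, 0.1, -0.3]
gripper_width: 0.0158
grasp_force: 20.0
```

Request:
drive_tool:
  deltas:
    - [0,[-0.003,0.003,-0.06],0]
    - [0,[-0.003,0.003,-0.1],0]
    - [0,[-0.003,0.003,-0.131],0]
    - [0,[-0.003,0.003,-0.131],0]
    - [0,[-0.003,0.003,-0.131],0]
    - [0,[-0.003,0.003,-0.131],0]
    - [0.2,[-0.003,0.003,-0.131],0]
    - [0.45,[-0.003,0.003,-0.131],0]
    - [0.45,[-0.003,0.003,-0.131],0]
    - [0.45,[-0.003,0.003,-0.131],0]

```text
time: 17.75
tcp_pos: [0.5575, -0.326, 0.0264]
eef_rot: [-0.07, 0.998, -0.0, 0.0]
contact_force: [-0.2, -0.5, -0.4]
gripper_width: 0.039
grasp_force: 0.0
```

Request:
drive_tool:
  deltas:
    - [0.45,[0,0,0.1],0]
    - [0.45,[0,0,0.22],0]
    - [0.45,[0,0,0.31],0]
    - [0.52,[-0.03,0.2,0.31],-0.05]
    - [0.52,[-0.06,0.4,0.31],-0.1]
    - [0.52,[-0.1,0.6,0.31],-0.144]
    - [0.52,[-0.12,0.8,0.31],-0.144]
    - [0.52,[-0.15,1,0.31],-0.144]
    - [0.52,[-0.15,1,0.31],-0.144]
    - [0.52,[-0.15,1,0.31],-0.144]

```text
time: 18.75
tcp_pos: [0.5115, -0.018, 0.1193]
eef_rot: [0.075, 0.997, 0.002, -0.001]
contact_force: [0.4, -0.3, -0.1]
gripper_width: 0.0458
grasp_force: 0.0
```

Request:
drive_tool:
  deltas:
    - [0.52,[-0.015,0.2,0],0]
    - [0.52,[-0.015,0.4,0],0]
    - [0.52,[-0.015,0.6,0],0]
    - [0.52,[-0.015,0.8,0],0]
    - [0.52,[-0.015,0.95,0],0]
    - [0.52,[-0.015,1,0],0]
    - [0.52,[-0.015,1,0],0]
    - [0.52,[-0.015,1,0],0]

```text
time: 19.55
tcp_pos: [0.508, 0.2746, 0.1192]
eef_rot: [0.079, 0.997, -0.0, 0.0]
contact_force: [-0.5, -1.5, 0.2]
gripper_width: 0.0459
grasp_force: 0.0
```

Request:
drive_tool:
  deltas:
    - [0.52,[0,0.145,0],0]
    - [0.52,[0,0.145,0],0]
    - [0.52,[0,0.145,0],0]
    - [0.52,[0,0.145,0],0]
    - [0.52,[0,0.145,0],0]
    - [0.52,[0,0.145,0],0]

```text
time: 20.15
tcp_pos: [0.5083, 0.3161, 0.1194]
eef_rot: [0.081, 0.997, -0.0, 0.0]
contact_force: [-0.3, 0.3, -0.7]
gripper_width: 0.0455
grasp_force: 0.0
```

Request:
drive_tool:
  deltas:
    - [0.52,[0,0.002,-0.12],0]
    - [0.52,[0,0.002,-0.22],0]
    - [0.52,[0,0.002,-0.3],0]
    - [0.52,[0,0.002,-0.331],0]
    - [0.52,[0,0.002,-0.331],0]
    - [0.52,[0,0.002,-0.331],0]
    - [0,[0,0.002,-0.331],0]
    - [0,[0,0.002,-0.331],0]
    - [0,[0,0.002,-0.331],0]
    - [0,[0,0.002,-0.331],0]
    - [0,[0,0.002,-0.331],0]
  newtons: 20

```text
time: 21.25
tcp_pos: [0.5082, 0.3183, 0.0204]
eef_rot: [0.08, 0.997, 0.0, 0.0]
contact_force: [0.2, -0.6, 3.3]
gripper_width: 0.016
grasp_force: 20.0
```

Request:
drive_tool:
  deltas:
    - [0,[0,0,0.1],0]
    - [0,[0,0,0.22],0]
    - [0,[0,0,0.333],0]
    - [0,[0.03,-0.2,0.333],0.05]
    - [0,[0.06,-0.4,0.333],0.1]
    - [0,[0.08,-0.6,0.333],0.144]
    - [0,[0.1,-0.8,0.333],0.144]
    - [0,[0.108,-0.95,0.333],0.144]
    - [0,[0.108,-1,0.333],0.144]
    - [0,[0.108,-1,0.333],0.144]
    - [0,[0.108,-1,0.333],0.144]

```text
time: 22.35
tcp_pos: [0.5402, 0.0164, 0.1198]
eef_rot: [-0.068, 0.998, -0.0, -0.0]
contact_force: [0.4, 0.6, -0.6]
gripper_width: 0.0154
grasp_force: 20.0
```

Request:
drive_tool:
  deltas:
    - [0,[0,-0.2,0],0]
    - [0,[0,-0.4,0],0]
    - [0,[0,-0.6,0],0]
    - [0,[0,-0.7,0],0]
    - [0,[0,-0.727,0],0]
    - [0,[0,-0.727,0],0]
    - [0,[0,-0.727,-0.1],0]
    - [0,[0,-0.727,-0.18],0]
    - [0,[0,-0.727,-0.18],0]
    - [0,[0,-0.727,-0.18],0]
    - [0,[0,-0.727,-0.18],0]

```text
time: 23.45
tcp_pos: [0.5417, -0.1989, 0.0671]
eef_rot: [-0.071, 0.997, -0.0, 0.001]
contact_force: [0.6, -0.3, -0.6]
gripper_width: 0.0158
grasp_force: 20.0
```

Request:
drive_tool:
  deltas:
    - [0,[-0.003,-0.002,-0.06],0]
    - [0,[-0.003,-0.002,-0.1],0]
    - [0,[-0.003,-0.002,-0.131],0]
    - [0,[-0.003,-0.002,-0.131],0]
    - [0,[-0.003,-0.002,-0.131],0]
    - [0,[-0.003,-0.002,-0.131],0]
    - [0.2,[-0.003,-0.002,-0.131],0]
    - [0.4,[-0.003,-0.002,-0.131],0]
    - [0.4,[-0.003,-0.002,-0.131],0]
    - [0.4,[-0.003,-0.002,-0.131],0]

```text
time: 24.45
tcp_pos: [0.5395, -0.2006, 0.0267]
eef_rot: [-0.07, 0.998, -0.0, 0.0]
contact_force: [0.1, -0.1, -0.7]
gripper_width: 0.0351
grasp_force: 0.0
```

Request:
drive_tool:
  deltas:
    - [0.4,[0,0,0.1],0]
    - [0.4,[0,0,0.22],0]
    - [0.4,[0,0,0.4],0]
    - [0.4,[0,0.2,0.5],0]
    - [0.4,[0,0.4,0.5],0]
    - [0.4,[0,0.6,0.5],0]
    - [0.4,[0,0.8,0.5],0]
    - [0.4,[0,1,0.5],0]
    - [0.4,[0,1,0.5],0]
    - [0.4,[0,1,0.5],0]
    - [0.4,[0,1,0.5],0]
    - [0.4,[0,1,0.5],0]

```text
time: 25.65
tcp_pos: [0.5395, 0.0975, 0.1765]
eef_rot: [-0.069, 0.998, -0.001, -0.0]
contact_force: [0.4, -0.9, 0.6]
gripper_width: 0.0354
grasp_force: 0.0
```

```bash
python3 look.py top 300 95 500 210 pics/t5.png; python3 look.py scene 150 210 350 360 pics/s5.png
```

```text
25.7 [0.5396 0.097  0.1766] 0.03510022349517473
scale 3.9 tcp px [[284.89915049 134.39205574]]
25.75 [0.5396 0.0969 0.1765] 0.035105937437296966
scale 3.8666666666666667 tcp px [[381.74571383 185.67348204]]
```

View pics/t5.png

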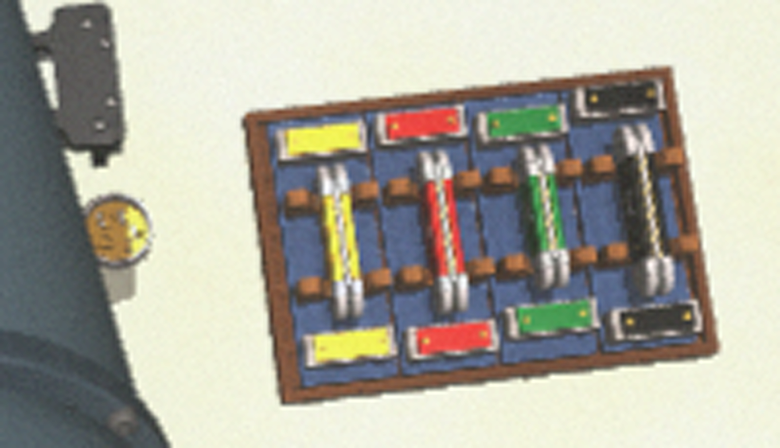

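View pics/s5.png

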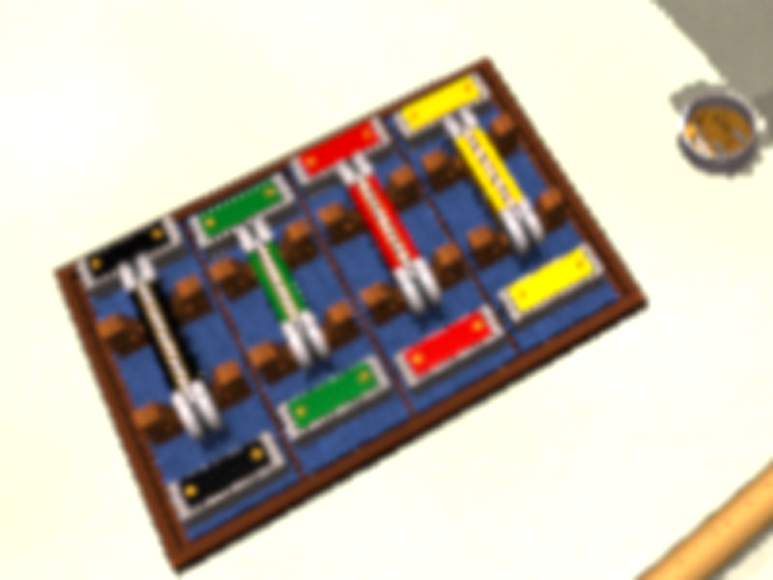

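All four knives stand upright between the matching chips. In the top crop, yellow is at (340,240), red (443,232), green (545,215) and black (645,210). The tin is at (118,230), upright. One numeric check on the centres, then I hand in.

```bash
python3 - <<'E'
from h import *
c=read_camera('top')
t={'yellow':(.5315,-.1365),'red':(.5404,-.2000),'green':(.5492,-.2630)}
for col in RNG:
    b=[x for x in blobs(c,col,(365,110,485,200)) if x[0][1]>140 and x[0][1]<172]
    p=np.mean([x[0] for x in b],0); print(col,len(b),(ray(c,p,.052)[0,:2]-t[col]).round(4))
q=np.array([(633,138),(655,282)])/3.9-.4+[300,95]
print('black',(ray(c,q.mean(0),.052)[0,:2]-[.558,-.3262]).round(4)); print(manip.sense()['qvel'].round(3))
E
```

```text
red 2 [-0.0022 -0.0002]
yellow 2 [-0.0012  0.0003]
green 2 [-0.0001  0.0001]
black [-0.0058  0.0033]
[-0.002 -0.001 -0.006 -0.002 -0.003 -0.    -0.003]
```

```bash
python3 -c "
from h import *
print(order.hand_in())"
```

```text
the job is handed in; nothing more can be done
None
```

All four knives stand in their colour-matched cradles, the tin was left alone, and the job was handed in at about 26 s; last look: red, yellow and green within about 2 mm of centre, black roughly 3–6 mm off (limit 11 mm).

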